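# Bolt the incubation chamber's lid

## Task

Lock the lid of the microscope's incubation chamber: press the spring safety catch (the long black thumb bar) down with one fingertip and keep it down the whole way while the other fingertip pushes the bolt by its knob fully home through the keeper. Then let go, so that the catch springs up again behind the bolt, and move clear. Only press and push: pick nothing up, and leave everything standing around where it is.

Things in the scene. Friction and masses are not known exactly. Their poses are not given: they have to be found in the camera images.
- chamber: Fixed flat incubation chamber with clear lid, 240 (x) x 340 (y) x 60 mm high. Origin: centre of its underside, on the table. z up; +y = the way the bolt slides home. The lid carries the bolt and, beside it on the +x side, the catch; of these nothing but the knob and the thumb bar stands more than 88.5 mm above the table.
- knob: The bolt's steel knob: block 22 (x) x 14 (y, along the slide) x 26 mm high with flat sides, on a 12 mm neck 14 mm high. Origin: centre of its top, 120 mm above the table. Axes as the chamber's. In the chamber's frame at x -28 mm, y -20 mm (bolt 0) to +20 mm (home). Push its flat -y side towards +y.
- thumb_bar: The catch's black ribbed thumb bar, 26 (x) x 105 (y, along the slide) x 6 mm. Origin: centre of its top, 104 mm above the table when up. Axes as the chamber's. In the chamber's frame at x +28 mm (56 mm from the knob's line), y -75 to +30 mm. It moves straight down; it may be pressed anywhere along its length and a fingertip may slide along it.
- bolt (a joint): How far the bolt is slid, m: starts at 0 to 0.003 (open), 0.040 = fully home on its stop, tip through the keeper. Takes about 2 N with the catch down; stays where it is left. With the catch up it is stopped after about 4 mm, again about halfway if the catch is let up there, and once home it is kept from going back.
- catch (a joint): How far the catch is pressed down, m: 0 = up, 0.010 = lower stop. Spring: about 2 N at the top, 6 N at the bottom. Pressed 5 mm or more it frees the bolt; let go, it springs up if the bolt is at either end or halfway, else it stays caught under the bolt's teeth.
- jar: Small glass jar with a white cap, on the lid, 32 mm across, 34 mm high, loose bystander. Origin: centre of its underside.
- objective: Steel microscope objective standing on the lid, 30 mm across, 36 mm high, loose bystander. Origin: centre of its underside.
- bottle: Amber bottle with white cap on the table, 42 mm across, 85 mm high, loose bystander. Origin: centre of its underside.
- carton: White carton on the table, 55 x 50 x 120 mm high, loose bystander. Origin: centre of its underside.
- collar: Black rubber ring lying on the table, 64 mm across, 10 mm high, loose bystander. Origin: centre of its underside.
- dish: Shallow glass dish on the table, 80 mm across, 16 mm high, loose bystander. Origin: centre of its underside.
- screwdriver: Screwdriver lying on the table beyond the chamber, 160 mm long, loose bystander. Origin: under its middle.

How it is judged:
By the outcome, as a careful person would: the job done as asked, in the order asked, and still so for the second after the job is handed in, with the robot touching nothing.
It also fails if it takes over 40 s, if anything falls off the work surface, if the arm or the gripper's body presses on something with over 40 N, if the wrist force passes 120 N, or if a joint passes its speed limit or range.

## Robot

A 7-joint arm with a two-finger parallel gripper is mounted at the origin on the work surface. World frame = base frame: x ahead of the robot, y to its left, z up, the work surface at z = 0. Lengths are in m, angles in rad, forces in N, time in s.
With the tool pointing down it reaches from about 0.35 to 0.9 m from the base axis. Payload 8.1 kg.
Tool frame: the origin (TCP) lies between the finger pads; the fingertips stand 19 mm ahead of it and the grasp point (between the pads) is the TCP; y points along the fingers, x is the direction in which the jaws open and shut, and the axes are right-handed (so a half turn about y gives the same grasp; the last joint's range is limited). The gripper opens to 92 mm and grips with 3 to 60 N. Pads are 19 mm wide; open, the fingers measure 130 mm over their backs; the gripper's body (75 mm by 190 mm) begins 47 mm behind the grasp point.
Start: joints at [-1.37, 0.434, 0.025, 1.573, -0.012, 1.134, -0.075], TCP at [0.187, 0.596, 0.246] pointing down, gripper open.
Joint ranges: [-2.62, 2.62], [-0.44, 2.09], [-1.27, 1.32], [0.08, 2.57], [-1.32, 4.46], [0.12, 2], [-2.74, 2.74]. Speed limits (rad/s): [2.22, 2.22, 3.01, 3.01, 3.14, 3.14, 3.14].

## Interface

Orientations are given as a rotation vector (axis times angle).
In Python, from cell import arm gives the robot as it stands.
- The arm moves only by the tool move_arm, never from a script. Its argument "series" is a list of rows, each an object of numbers: "x", "y", "z": the shift along the tool's x, y, z in cm; "rx", "ry", "rz": the turn, a rotation vector about the tool's x, y, z in rad. In form: [{"x": .., "y": .., "z": .., "rx": .., "ry": .., "rz": ..}, ...]. A call has 1 to 12 rows; each row shifts and turns the pose as measured when the row begins, along the tool's axes as they then stand; what a row does not reach is not made up. A row lasts 1/8 s, in which the tool goes at most 62.5 mm and 10.7 degrees, less where a joint would pass 70% of its speed; a pose out of reach is approached as far as the arm can. A call is refused whole if a number of a shift passes 6.25 or a number of a turn 0.188, either way. A call with a gripper value outside its range is refused whole. "jaw" is the finger opening in cm, from 0 to 9.18, set as the call begins (left out, the last holds). The fingers move at their own pace and stop on an object; "newtons" is the grip in N (left out, the last holds). Time passes only in rows, so rows that do not move let the fingers close. It gives the time, the measured TCP pose, the force and the opening at its end, in the units of the state.
- arm.observe(): the state, without advancing time (a new reading comes with each control period).
- arm.get_image(name): name is "scene" or "side" or "wrist"; returns the picture (480x640x3 uint8, blue, green, red); there is no depth.
- arm.camera_params(name): a dict with "K" (3x3 intrinsics, pixels), "R" (3x3) and "t" (3): a world point X has camera coordinates R X + t; the wrist camera has in their place "tool_from_camera" (4x4, takes a point from camera to tool coordinates, whose origin is the TCP and whose axes are the tool frame's). Camera axes: x right, y down, z forward; pixel columns grow to the right and rows downward; lengths in m; the calibration is good to about 2 mm. A picture is of the moment at which its call begins: read the wrist's pose just before it. camera_params takes no time and is no camera call.
- arm.sign_off(): hands the job in, once; it reports no verdict.
The state is a dict: "clock": time; "joints": joint angles; "dq": joint speeds; "joint_efforts": joint torques, N m; "position": TCP position; "ee_rot": TCP orientation; "force": force on the tool from outside, world axes, zero at the start; "ft_torque": the same for the moment, N m; "width": opening from 0.0 (shut) to 1.0 (fully open).
Only numpy, scipy, OpenCV 4.12 (cv2) and the standard library are available. Lean on these libraries where they do the work, as an engineer would, in place of code of your own. Each camera call takes 0.05 s, during which the arm holds its last target.

## Working session

There is one attempt and no reset: what is moved stays moved. The work goes in short steps, Python scripts to look and compute and a tool call to move; the robot and the scene stay as the last step left them, time stands still between calls to the robot, and variables do not carry over. Pictures are saved under pics/ and viewed, and the job is handed in when it is done.

Besides the shell and the picture viewer there is one more tool, called after "Emit:" by a JSON object that holds its "fn" and its "kwargs". move_arm: Moves the arm, as the interface text tells. Its arguments: {"type":"object","properties":{"series":{"type":"array","items":{"type":"object","properties":{"x":{"type":"number"},"y":{"type":"number"},"z":{"type":"number"},"rx":{"type":"number"},"ry":{"type":"number"},"rz":{"type":"number"}}}},"jaw":{"type":"number"},"newtons":{"type":"number"}},"required":["series"]}

```bash
ls; mkdir -p pics; python3 - <<'E'
from cell import arm
import cv2,numpy as np
s=arm.observe();print({k:np.round(v,3) for k,v in s.items()})
for n in("scene","side","wrist"):
    cv2.imwrite(f"pics/{n}0.png",arm.get_image(n))
    print(n,arm.camera_params(n))
E
```

```text
pics
{'clock': np.float64(0.0), 'joints': array([-1.37 ,  0.435,  0.025,  1.574, -0.012,  1.134, -0.075]), 'dq': array([-0.001,  0.001, -0.001,  0.001,  0.001, -0.001, -0.002]), 'joint_efforts': array([ 0.0000e+00, -6.6787e+01,  9.8600e-01, -3.1445e+01, -6.0000e-02,
        4.3000e-02,  0.0000e+00]), 'position': array([0.187, 0.596, 0.245]), 'ee_rot': array([-1.339, -0.982,  0.984]), 'force': array([-0.027,  0.099,  0.281]), 'ft_torque': array([-0.011, -0.027, -0.015]), 'width': np.float64(1.002)}
scene {'K': array([[473.05759318,   0.        , 317.4700627 ],
       [  0.        , 473.05759318, 238.73650286],
       [  0.        ,   0.        ,   1.        ]]), 'R': array([[-0.88391316,  0.4676366 ,  0.00367745],
       [ 0.3547732 ,  0.67566392, -0.6462308 ],
       [-0.3046859 , -0.56990725, -0.76313317]]), 't': array([ 0.50060023, -0.17448892,  1.21430322])}
side {'K': array([[542.45527457,   0.        , 314.15182964],
       [  0.        , 542.45527457, 242.49829186],
       [  0.        ,   0.        ,   1.        ]]), 'R': array([[ 8.86009522e-01, -4.63666678e-01,  5.82538169e-04],
       [-3.00352224e-01, -5.74892091e-01, -7.61109470e-01],
       [ 3.53235996e-01,  6.74175271e-01, -6.48623184e-01]]), 't': array([-0.50071035,  0.29982088,  0.72233981])}
wrist {'K': array([[420.99416407,   0.        , 318.8452697 ],
       [  0.        , 420.99416407, 240.78754741],
       [  0.        ,   0.        ,   1.        ]]), 'tool_from_camera': array([[ 9.99998383e-01,  1.72128401e-03, -5.21546057e-04,
         2.27278955e-04],
       [ 9.59296888e-04, -2.65161838e-01,  9.64203443e-01,
        -1.39824551e-01],
       [ 1.52137386e-03, -9.64202384e-01, -2.65163061e-01,
         7.12724886e-02],
       [ 0.00000000e+00,  0.00000000e+00,  0.00000000e+00,
         1.00000000e+00]])}
```

View pics/scene0.png

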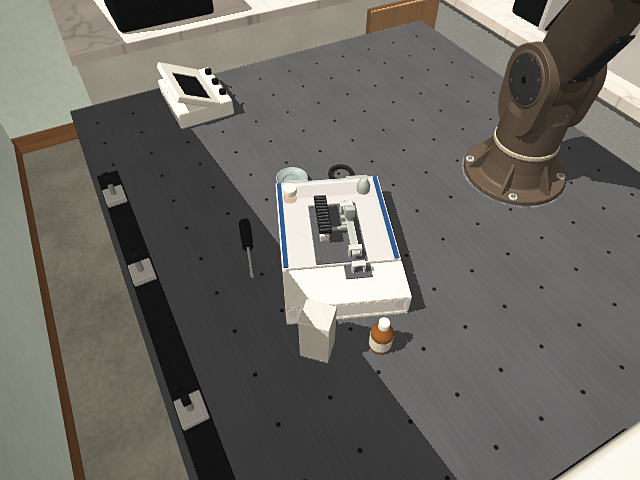

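View pics/side0.png

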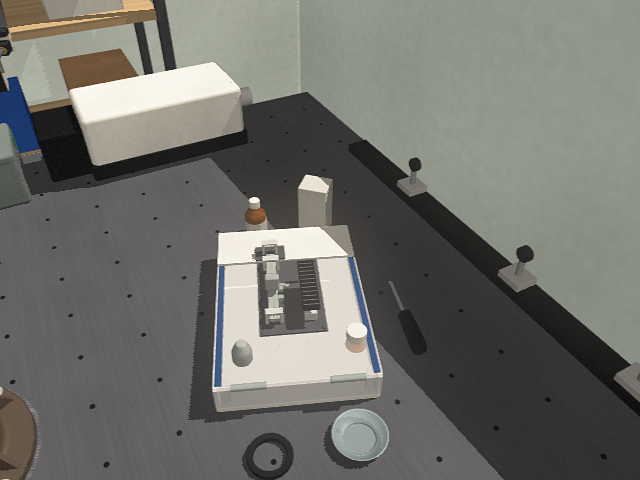

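View pics/wrist0.png

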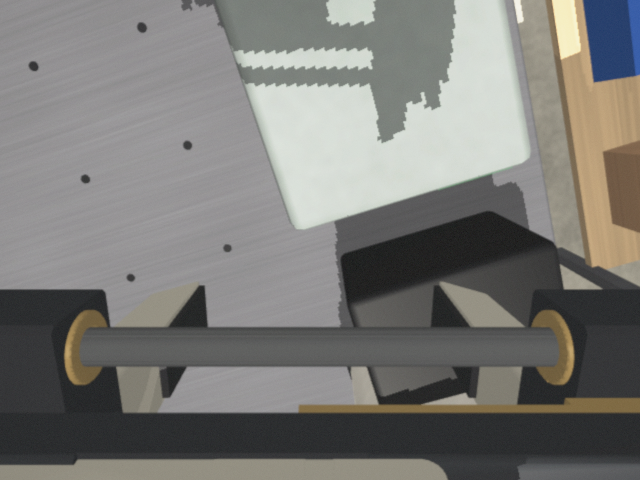

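The scene view shows the chamber around (345,240), with the black bar near (322,215) and the knob near (348,210). The side view shows the bar at (310,285) and the knob near (270,258). I'll enlarge both.

```bash
python3 - <<'E'
import cv2
a=cv2.imread("pics/scene0.png")[165:325,265:425];cv2.imwrite("pics/sc_crop.png",cv2.resize(a,(600,600)[::1],interpolation=cv2.INTER_CUBIC)) 
a=cv2.imread("pics/side0.png")[220:420,200:400];cv2.imwrite("pics/si_crop.png",cv2.resize(a,(600,600),interpolation=cv2.INTER_CUBIC))
E
```

```text
(no output)
```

View pics/sc_crop.png

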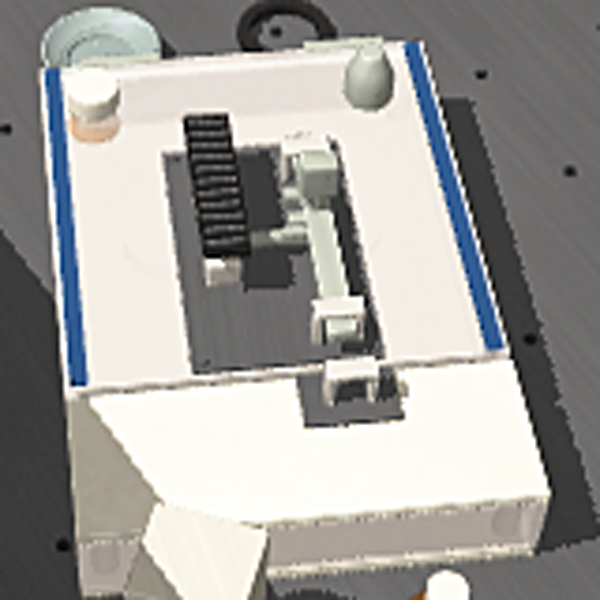

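View pics/si_crop.png

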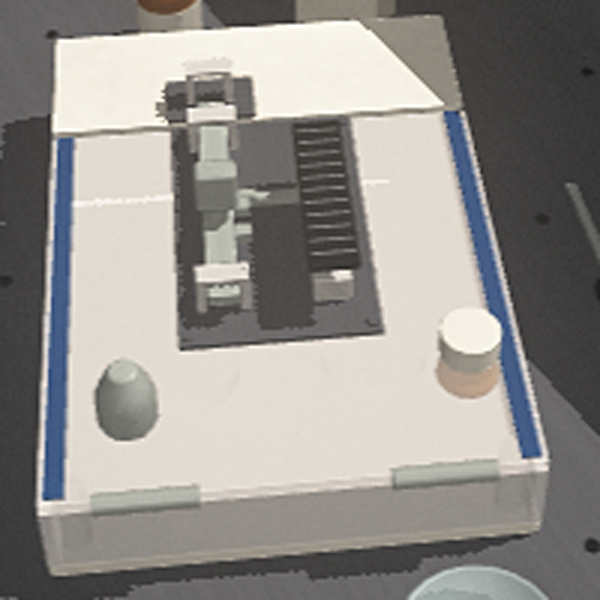

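```bash
cat > h.py <<'E'
import numpy as np
from cell import arm
def ray(n,uv):
    c=arm.camera_params(n);K,R,t=map(np.array,(c["K"],c["R"],c["t"]))
    C=-R.T@t; d=R.T@np.linalg.inv(K)@np.array([*uv,1.]);return C,d
def onz(n,uv,z):
    C,d=ray(n,uv);return C+d*(z-C[2])/d[2]
def tri(l):
    A=0;b=0
    for n,uv in l:
        C,d=ray(n,uv);d=d/np.linalg.norm(d);P=np.eye(3)-np.outer(d,d);A=A+P;b=b+P@C
    return np.linalg.solve(A,b)
E
python3 - <<'E'
from h import *
np.set_printoptions(precision=4,suppress=True)
sc=lambda u,v:(265+u/3.75,165+v/3.75)
si=lambda u,v:(200+u/3,220+v/3)
print("cams",ray("scene",(0,0))[0],ray("side",(0,0))[0])
S={n:onz("scene",sc(*p),.104) for n,p in dict(A=(185,117),B=(228,115),C=(250,250),D=(206,253)).items()}
T={n:onz("side",si(*p),.104) for n,p in dict(D=(345,120),C=(295,122),B=(305,268),A=(358,270)).items()}
for k in S: print(k,S[k],T[k])
for Q in(S,T): print("centre",sum(Q.values())/4,"dir",Q['C']-Q['B'],Q['D']-Q['A'],"w",Q['B']-Q['A'])
print("knob top", onz("scene",sc(318,160),.12),onz("side",si(217,167),.12), tri([("scene",sc(318,160)),("side",si(217,167))]))
print("blue strips ends z.06", [onz("scene",sc(*p),.06) for p in((52,70),(78,383),(412,44),(492,348))])
print("side blue", [onz("side",si(*p),.06) for p in((531,455),(455,112),(54,500),(66,138))])
for n,p,z in(("jar",(470,325),.094),("obj",(122,368),.096)):
    print(n,onz("side",si(*p),z))
E
```

```text
cams [0.8744 0.5758 0.8121] [ 0.2785 -0.5468  0.697 ]
A [ 0.5422 -0.0606  0.104 ] [ 0.5373 -0.0695  0.104 ]
B [ 0.5199 -0.0508  0.104 ] [ 0.5148 -0.0563  0.104 ]
C [0.5581 0.0439 0.104 ] [0.5577 0.0412 0.104 ]
D [0.5797 0.0349 0.104 ] [0.5824 0.0301 0.104 ]
centre [ 0.55   -0.0081  0.104 ] dir [ 0.0382  0.0946 -0.    ] [0.0375 0.0956 0.    ] w [-0.0223  0.0099  0.    ]
centre [ 0.548  -0.0136  0.104 ] dir [0.0428 0.0976 0.    ] [0.0451 0.0997 0.    ] w [-0.0224  0.0132  0.    ]
knob top [0.5013 0.0164 0.12  ] [0.4998 0.0133 0.12  ] [0.5004 0.015  0.1183]
blue strips ends z.06 [array([ 0.5751, -0.1746,  0.06  ]), array([0.6642, 0.0502, 0.06  ]), array([ 0.3658, -0.0916,  0.06  ]), array([0.4571, 0.1325, 0.06  ])]
side blue [array([ 0.5736, -0.1756,  0.06  ]), array([0.6652, 0.0493, 0.06  ]), array([ 0.3656, -0.095 ,  0.06  ]), array([0.4558, 0.1335, 0.06  ])]
jar [ 0.5727 -0.118   0.094 ]
obj [ 0.4139 -0.0664  0.096 ]
```

```bash
cat >> h.py <<'E'
from scipy.spatial.transform import Rotation as Ro
np.set_printoptions(precision=4,suppress=True)
s=np.array([.372,.928,0]);s/=np.linalg.norm(s)
cx=np.array([s[1],-s[0],0])
O=np.array([.5324,.021,0])
def stat():
    o=arm.observe();R=Ro.from_rotvec(o["ee_rot"]).as_matrix();p=np.array(o["position"])
    print("clk",o["clock"],"pos",p,"tip z",p[2]+.019*R[2,1],"F",np.array(o["force"]),"w",o["width"])
    print("F chamber x,y", o["force"]@cx,o["force"]@s)
    print("TCP in chamber mm",1e3*(p-O)@cx,1e3*(p-O)@s)
    return o,R,p
def delta(tx,ty,tz,sg=1):
    """target TCP in chamber coords(m), tip height; prints shift in tool axes cm and rotvec"""
    o,R,p=stat()
    X=sg*cx;Y=np.array([0,0,-1.]);Rt=np.c_[X,Y,np.cross(X,Y)]
    t=O+tx*cx+ty*s+np.array([0,0,tz+.019])
    print("R",R.tolist()) if 0 else None
    print("shift tool cm",100*R.T@(t-p),"rot tool",Ro.from_matrix(R.T@Rt).as_rotvec(),"in aligned axes cm",100*Rt.T@(t-p))
E
python3 - <<'E'
from h import *
delta(0,-.05,.18,1);delta(0,-.05,.18,-1)
print(arm.observe()["joints"]);print(Ro.from_rotvec(arm.observe()["ee_rot"]).as_matrix())
E
```

```text
clk 0.15 pos [0.1869 0.596  0.2451] tip z 0.2261100435356733 F [ 0.0743 -0.0834  0.2817] w 1.0018495810349903
F chamber x,y 0.10001609544084503 -0.04972302014228964
TCP in chamber mm -534.6218654659484 405.1721614640595
shift tool cm [-49.5091   4.6806 -49.7818] rot tool [ 0.0011  1.6482 -0.0008] in aligned axes cm [ 53.4622   4.611  -45.5172]
clk 0.15 pos [0.1869 0.596  0.2451] tip z 0.2261100435356733 F [ 0.0743 -0.0834  0.2817] w 1.0018495810349903
F chamber x,y 0.10001609544084503 -0.04972302014228964
TCP in chamber mm -534.6218654659484 405.1721614640595
shift tool cm [-49.5091   4.6806 -49.7818] rot tool [-0.0008 -1.4934 -0.0011] in aligned axes cm [-53.4622   4.611   45.5172]
[-1.3696  0.4351  0.025   1.5739 -0.0116  1.134  -0.0751]
[[ 0.2992 -0.0002 -0.9542]
 [ 0.9542 -0.0012  0.2992]
 [-0.0013 -1.     -0.0001]]
```

```bash
python3 - <<'E'
from h import *
d=np.array([-49.5,0,-49.8]);N=14
M=sum(Ro.from_rotvec([0,.1178*k,0]).as_matrix() for k in range(N))
print(np.linalg.solve(M,d))
E
```

```text
[-0.0939  0.     -5.6283]
```

Emit:
{"fn": "move_arm", "kwargs": {"series": [{"x": -0.1,"z": -5.6,"ry": 0.118},{"x": -0.1,"z": -5.6,"ry": 0.118},{"x": -0.1,"z": -5.6,"ry": 0.118},{"x": -0.1,"z": -5.6,"ry": 0.118},{"x": -0.1,"z": -5.6,"ry": 0.118},{"x": -0.1,"z": -5.6,"ry": 0.118},{"x": -0.1,"z": -5.6,"ry": 0.118}], "jaw": 4.4, "newtons": 20}}

```text
invalid input
```

```bash
python3 - <<'E'
from h import *
delta(0,-.05,.18);print(arm.observe()["joints"])
E
```

```text
clk 0.15 pos [0.1869 0.596  0.2451] tip z 0.2261100435356733 F [ 0.0743 -0.0834  0.2817] w 1.0018495810349903
F chamber x,y 0.10001609544084503 -0.04972302014228964
TCP in chamber mm -534.6218654659484 405.1721614640595
shift tool cm [-49.5091   4.6806 -49.7818] rot tool [ 0.0011  1.6482 -0.0008] in aligned axes cm [ 53.4622   4.611  -45.5172]
[-1.3696  0.4351  0.025   1.5739 -0.0116  1.134  -0.0751]
```

The move call was refused. It may want all six keys in each row, so I'll fill them in.

Emit:
{"fn": "move_arm", "kwargs": {"series": [{"x": -0.1,"y": 0,"z": -5.6,"rx": 0,"ry": 0.118,"rz": 0},{"x": -0.1,"y": 0,"z": -5.6,"rx": 0,"ry": 0.118,"rz": 0},{"x": -0.1,"y": 0,"z": -5.6,"rx": 0,"ry": 0.118,"rz": 0},{"x": -0.1,"y": 0,"z": -5.6,"rx": 0,"ry": 0.118,"rz": 0},{"x": -0.1,"y": 0,"z": -5.6,"rx": 0,"ry": 0.118,"rz": 0},{"x": -0.1,"y": 0,"z": -5.6,"rx": 0,"ry": 0.118,"rz": 0},{"x": -0.1,"y": 0,"z": -5.6,"rx": 0,"ry": 0.118,"rz": 0}], "jaw": 4.4, "newtons": 20}}

```text
clock: 1.02
position: [0.4862, 0.3534, 0.242]
ee_rot: [-1.546, -0.331, 0.338]
force: [1.3, 0.5, -0.4]
width: 0.476
```

```bash
python3 - <<'E'
from h import *
delta(0,-.05,.18);print(arm.observe()["joints"])
E
```

```text
clk 1.025 pos [0.4862 0.3534 0.242 ] tip z 0.22297189704278633 F [ 1.3091  0.4658 -0.3683] w 0.4762735677883959
F chamber x,y 1.0417439300397855 0.9194433751519805
TCP in chamber mm -166.57890994236539 291.3479582279306
shift tool cm [-13.138    4.3585 -35.6305] rot tool [ 0.0019  0.8077 -0.004 ] in aligned axes cm [ 16.6579   4.2972 -34.1348]
[-0.9313  0.4056  0.3034  1.6538 -0.1331  1.1068 -0.1644]
```

Emit:
{"fn": "move_arm", "kwargs": {"series": [{"x": 0,"y": 0,"z": -5.6,"rx": 0,"ry": 0.115,"rz": 0},{"x": 0,"y": 0,"z": -5.6,"rx": 0,"ry": 0.115,"rz": 0},{"x": 0,"y": 0,"z": -5.6,"rx": 0,"ry": 0.115,"rz": 0},{"x": 0,"y": 0,"z": -5.6,"rx": 0,"ry": 0.115,"rz": 0},{"x": 0,"y": 0,"z": -5.6,"rx": 0,"ry": 0.115,"rz": 0},{"x": 0,"y": 0,"z": -5.6,"rx": 0,"ry": 0.115,"rz": 0},{"x": 0,"y": 0,"z": -5.6,"rx": 0,"ry": 0.115,"rz": 0},{"x": 0,"y": 0,"z": 0,"rx": 0,"ry": 0,"rz": 0}]}}

```text
clock: 2.02
position: [0.5129, -0.045, 0.242]
ee_rot: [-1.551, 0.329, -0.325]
force: [0.4, 0.4, -0.2]
width: 0.481
```

```bash
python3 - <<'E'
from h import *
import cv2
delta(0,-.05,.18);print(arm.observe()["joints"])
for n in("wrist","side","scene"):cv2.imwrite(f"pics/{n}1.png",arm.get_image(n))
E
```

```text
clk 2.025 pos [ 0.5129 -0.045   0.242 ] tip z 0.2230162773774759 F [ 0.4375  0.4124 -0.1933] w 0.48091452570126225
F chamber x,y 0.25264455056395235 0.5455338540788611
TCP in chamber mm 6.459856831820363 -68.46635982075541
shift tool cm [-0.7062  4.2922  1.8465] rot tool [ 0.0055 -0.0353 -0.0011] in aligned axes cm [-0.646   4.3016  1.8466]
[-0.5041  0.2826  0.6174  1.8779 -0.1824  1.0413 -0.2288]
```

View pics/wrist1.png

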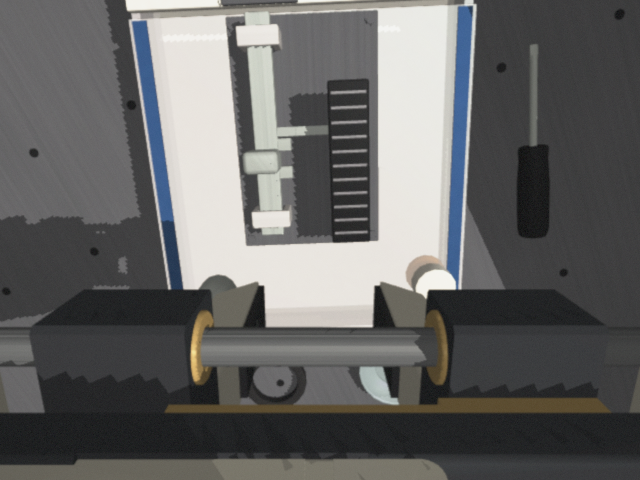

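View pics/side1.png

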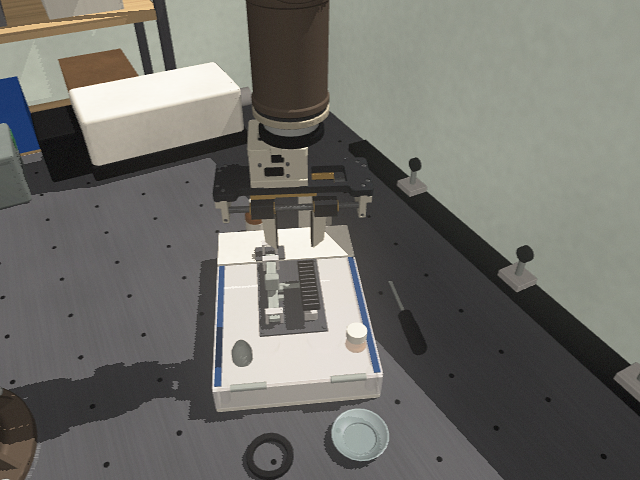

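The wrist view shows the knob top at about (262,161), the bar spanning (329–369, 80–241), and both bystanders on the lid close to the finger silhouettes. I'll use this view to refine the positions.

```bash
cat >> h.py <<'E'
def won(uv,z,o):
    c=arm.camera_params("wrist");T=np.array(c["tool_from_camera"])
    R=Ro.from_rotvec(o["ee_rot"]).as_matrix();p=np.array(o["position"])
    C=p+R@T[:3,3];d=R@T[:3,:3]@np.linalg.inv(np.array(c["K"]))@np.array([*uv,1.])
    return C+d*(z-C[2])/d[2]
ch=lambda P:1e3*np.array([(P-O)@cx,(P-O)@s])
E
python3 - <<'E'
from h import *
import cv2
o=arm.observe()
im=cv2.imread("pics/wrist1.png")
a=im[60:260,220:400];cv2.imwrite("pics/w1c.png",cv2.resize(a,(720,800),interpolation=cv2.INTER_CUBIC)[:600]) 
for n,uv,z in[("bar c1",(329,81),.104),("bar c2",(367,80),.104),("bar c3",(370,241),.104),("bar c4",(332,241),.104),("knob",(262,161),.12),("strip L",(143,20),.06),("stripL2",(177,300),.06),("strip R",(464,8),.06),("stripR2",(453,250),.06)]:
    print(n,ch(won(uv,z,o)))
E
```

```text
bar c1 [14.2564 34.4066]
bar c2 [37.7236 34.4401]
bar c3 [ 40.573  -68.9161]
bar c4 [ 14.6006 -68.327 ]
knob [-27.8607 -12.0088]
strip L [-112.5819   80.8884]
stripL2 [-112.9529 -128.3883]
strip R [108.58    83.1472]
stripR2 [111.9384 -90.3489]
```

View pics/w1c.png

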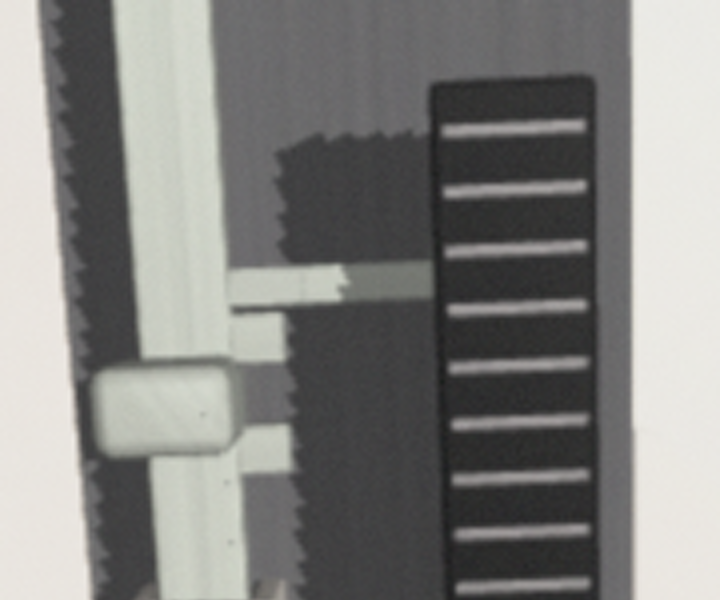

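Emit:
{"fn": "move_arm", "kwargs": {"series": [{"x": -0.6,"y": 0,"z": 2.1,"rx": 0.005,"ry": -0.035,"rz": -0.001},{"x": 0,"y": 2.5,"z": 0,"rx": 0,"ry": 0,"rz": 0},{"x": 0,"y": 3.0,"z": 0,"rx": 0,"ry": 0,"rz": 0},{"x": 0,"y": 2.5,"z": 0,"rx": 0,"ry": 0,"rz": 0},{"x": 0,"y": 0.8,"z": 0,"rx": 0,"ry": 0,"rz": 0},{"x": 0,"y": 0,"z": 0,"rx": 0,"ry": 0,"rz": 0}]}}

```text
clock: 2.92
position: [0.5205, -0.0002, 0.1505]
ee_rot: [-1.548, 0.269, -0.268]
force: [-0.7, -1.0, 0.6]
width: 0.476
```

```bash
python3 - <<'E'
from h import *
import cv2
delta(0,-.047,.110)
for n in("wrist","side","scene"):cv2.imwrite(f"pics/{n}2.png",arm.get_image(n))
a=cv2.imread("pics/side2.png")[220:420,200:400];b=cv2.imread("pics/scene2.png")[165:325,265:425]
cv2.imwrite("pics/c2.png",cv2.hconcat([cv2.resize(a,(400,400),interpolation=2),cv2.resize(b,(400,400),interpolation=2)]))
E
```

```text
clk 2.925 pos [ 0.5205 -0.0002  0.1505] tip z 0.13153394197034676 F [-0.6776 -0.974   0.5803] w 0.4756387995380996
F chamber x,y -0.2665335655171589 -1.1561757405727027
TCP in chamber mm -3.146610329276879 -24.08496189373417
shift tool cm [ 0.2282  2.139  -2.3151] rot tool [-0.006   0.0393 -0.0019] in aligned axes cm [ 0.3147  2.1534 -2.2915]
```

View pics/c2.png

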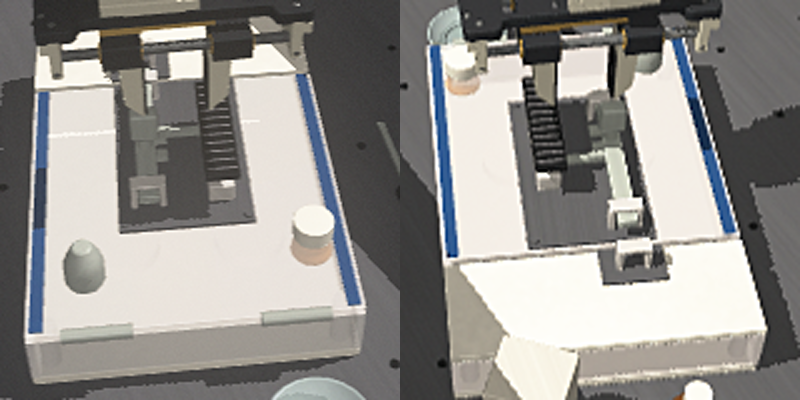

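View pics/wrist2.png

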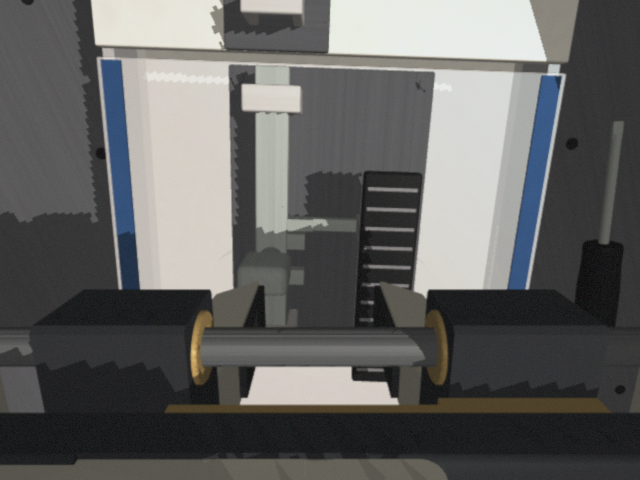

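The move overshot, because an abrupt final row coasts on: y is at -24 mm where I wanted -47 mm. The tips are still above the knob. I'll go back in tapered steps before descending.

Emit:
{"fn": "move_arm", "kwargs": {"series": [{"x": 0.1,"y": 0,"z": -0.5,"rx": -0.003,"ry": 0.01,"rz": -0.001},{"x": 0.1,"y": 0,"z": -0.6,"rx": 0,"ry": 0.01,"rz": 0},{"x": 0.1,"y": 0,"z": -0.5,"rx": 0,"ry": 0.01,"rz": 0},{"x": 0,"y": 0,"z": -0.4,"rx": 0,"ry": 0.005,"rz": 0},{"x": 0,"y": 0,"z": -0.2,"rx": 0,"ry": 0,"rz": 0},{"x": 0,"y": 0,"z": 0,"rx": 0,"ry": 0,"rz": 0}]}}

```text
clock: 3.82
position: [0.5166, -0.0253, 0.1532]
ee_rot: [-1.545, 0.297, -0.304]
force: [0.3, 0.1, -0.3]
width: 0.479
```

```bash
python3 - <<'E'
from h import *
delta(0,-.047,.110)
E
```

```text
clk 3.825 pos [ 0.5166 -0.0253  0.1532] tip z 0.13421441836866993 F [ 0.2963  0.1496 -0.3126] w 0.4785456487343951
F chamber x,y 0.2193084207301726 0.24912947437146146
TCP in chamber mm 2.5294773989175154 -48.88924064214513
shift tool cm [-0.2623  2.4214  0.1756] rot tool [-0.0053 -0.0018  0.0037] in aligned axes cm [-0.2529  2.4214  0.1889]
```

Emit:
{"fn": "move_arm", "kwargs": {"series": [{"x": -0.1,"y": 0.7,"z": 0.05,"rx": -0.003,"ry": 0,"rz": 0.002},{"x": -0.05,"y": 0.7,"z": 0,"rx": 0,"ry": 0,"rz": 0},{"x": 0,"y": 0.5,"z": 0,"rx": 0,"ry": 0,"rz": 0},{"x": 0,"y": 0.2,"z": 0,"rx": 0,"ry": 0,"rz": 0},{"x": 0,"y": 0,"z": 0,"rx": 0,"ry": 0,"rz": 0}]}}

```text
clock: 4.45
position: [0.515, -0.0235, 0.13]
ee_rot: [-1.548, 0.299, -0.3]
force: [-0.7, 0.2, 0.5]
width: 0.479
```

```bash
python3 - <<'E'
from h import *
import cv2
delta(0,-.047,.095)
for n in("side","scene"):cv2.imwrite(f"pics/{n}3.png",arm.get_image(n))
a=cv2.imread("pics/side3.png")[230:350,240:360];b=cv2.imread("pics/scene3.png")[165:285,285:405]
cv2.imwrite("pics/c3.png",cv2.hconcat([cv2.resize(a,(400,400),interpolation=2),cv2.resize(b,(400,400),interpolation=2)]))
E
```

```text
clk 4.45 pos [ 0.515  -0.0235  0.13  ] tip z 0.11102969035337387 F [-0.671   0.1587  0.504 ] w 0.47915487978200755
F chamber x,y -0.681891684946833 -0.10239074807436724
TCP in chamber mm 0.46132357488215325 -47.78196146024929
shift tool cm [-0.0469  1.6031  0.0756] rot tool [-0.0016 -0.0007  0.0004] in aligned axes cm [-0.0461  1.603   0.0782]
```

View pics/c3.png

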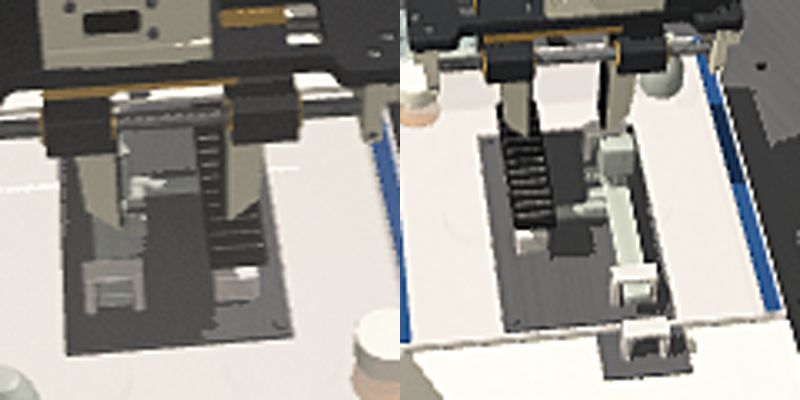

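Both tips line up with the bar and the knob's line, and they taper to thin inner edges. I'll widen the jaw slightly so they sit nearer the centres, then press.

Emit:
{"fn": "move_arm", "kwargs": {"series": [{"x": 0,"y": 0.2,"z": 0,"rx": 0,"ry": 0,"rz": 0},{"x": 0,"y": 0.4,"z": 0,"rx": 0,"ry": 0,"rz": 0},{"x": 0,"y": 0.4,"z": 0,"rx": 0,"ry": 0,"rz": 0},{"x": 0,"y": 0.3,"z": 0,"rx": 0,"ry": 0,"rz": 0},{"x": 0,"y": 0.2,"z": 0,"rx": 0,"ry": 0,"rz": 0},{"x": 0,"y": 0.1,"z": 0,"rx": 0,"ry": 0,"rz": 0}], "jaw": 5.0}}

```text
clock: 5.3
position: [0.5157, -0.0235, 0.1141]
ee_rot: [-1.547, 0.298, -0.301]
force: [-1.8, 0.8, 5.1]
width: 0.542
```

```bash
python3 - <<'E'
from h import *
import cv2
delta(0,-.047,.095)
for n in("side","scene"):cv2.imwrite(f"pics/{n}4.png",arm.get_image(n))
a=cv2.imread("pics/side4.png")[230:350,240:360];b=cv2.imread("pics/scene4.png")[165:285,285:405]
cv2.imwrite("pics/c4.png",cv2.hconcat([cv2.resize(a,(400,400),interpolation=2),cv2.resize(b,(400,400),interpolation=2)]))
delta(0,-.047,.095)
E
```

```text
clk 5.3 pos [ 0.5157 -0.0235  0.1141] tip z 0.09505075072006527 F [-1.7824  0.7734  5.1397] w 0.5416262136860565
F chamber x,y -1.9422099179768588 0.054692992055035784
TCP in chamber mm 1.044953036828674 -47.50387232382442
shift tool cm [-0.1045  0.005   0.0503] rot tool [-0.0028 -0.0008  0.0018] in aligned axes cm [-0.1045  0.0051  0.0504]
clk 5.4 pos [ 0.5157 -0.0235  0.1141] tip z 0.09510252550692963 F [-1.8991 -0.2917  5.1385] w 0.5458017311039536
F chamber x,y -1.6542119950276808 -0.9773341136351096
TCP in chamber mm 1.0574300614699765 -47.52560722277919
shift tool cm [-0.1058  0.0102  0.0524] rot tool [-0.0028 -0.0008  0.0018] in aligned axes cm [-0.1057  0.0102  0.0526]
```

View pics/c4.png

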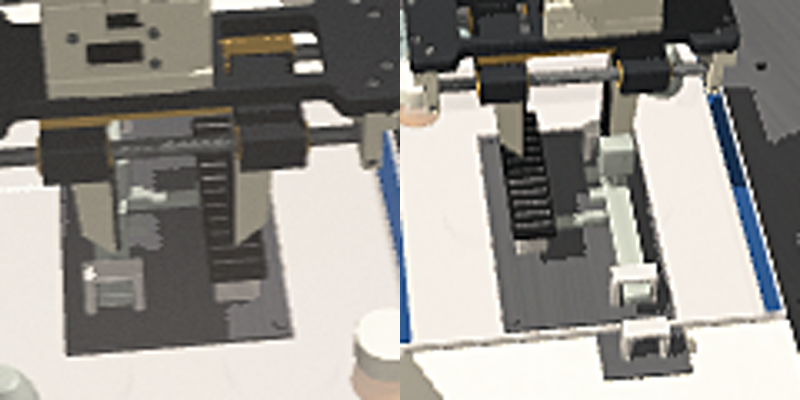

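The catch is pressed about 8 mm (5.1 N upward), and the knob finger stands behind the knob. Now I'll push along +z.

Emit:
{"fn": "move_arm", "kwargs": {"series": [{"x": -0.03,"y": 0.02,"z": 0.3,"rx": 0,"ry": 0,"rz": 0},{"x": -0.03,"y": 0.02,"z": 0.4,"rx": 0,"ry": 0,"rz": 0},{"x": 0,"y": 0.02,"z": 0.4,"rx": 0,"ry": 0,"rz": 0},{"x": 0,"y": 0.02,"z": 0.4,"rx": 0,"ry": 0,"rz": 0}]}}

```text
clock: 5.9
position: [0.5209, -0.0137, 0.1141]
ee_rot: [-1.551, 0.3, -0.307]
force: [-2.9, -5.0, 7.0]
width: 0.546
```

```bash
python3 - <<'E'
from h import *
delta(0,.005,.095)
E
```

```text
clk 5.9 pos [ 0.5209 -0.0137  0.1141] tip z 0.09509461658136191 F [-2.8874 -4.9614  6.9742] w 0.5459452554637975
F chamber x,y -0.8340933768585445 -5.679521442164023
TCP in chamber mm 2.2881197177745847 -36.50372221120467
shift tool cm [-0.2522  0.0053  4.149 ] rot tool [ 0.0007 -0.0056  0.0047] in aligned axes cm [-0.2288  0.0094  4.1504]
```

Emit:
{"fn": "move_arm", "kwargs": {"series": [{"x": -0.06,"y": 0.02,"z": 0.4,"rx": 0,"ry": -0.002,"rz": 0.001},{"x": -0.06,"y": 0.02,"z": 0.4,"rx": 0,"ry": -0.002,"rz": 0.001},{"x": -0.05,"y": 0.02,"z": 0.4,"rx": 0,"ry": 0,"rz": 0.001},{"x": 0,"y": 0.02,"z": 0.4,"rx": 0,"ry": 0,"rz": 0}]}}

```text
clock: 6.4
position: [0.5247, -0.0048, 0.114]
ee_rot: [-1.557, 0.303, -0.307]
force: [-3.8, -5.2, 6.0]
width: 0.543
```

```bash
python3 - <<'E'
from h import *
import cv2
delta(0,.005,.095)
for n in("side","scene"):cv2.imwrite(f"pics/{n}5.png",arm.get_image(n))
a=cv2.imread("pics/side5.png")[230:350,240:360];b=cv2.imread("pics/scene5.png")[165:285,285:405]
cv2.imwrite("pics/c5.png",cv2.hconcat([cv2.resize(a,(400,400),interpolation=2),cv2.resize(b,(400,400),interpolation=2)]))
E
```

```text
clk 6.4 pos [ 0.5247 -0.0048  0.114 ] tip z 0.09502046946131627 F [-3.792  -5.2314  5.9628] w 0.5433538116914962
F chamber x,y -1.5732026203251581 -6.266695178985392
TCP in chamber mm 2.4317163112213223 -26.779311283637497
shift tool cm [-0.2671 -0.0213  3.1759] rot tool [ 0.007  -0.0075  0.0039] in aligned axes cm [-0.2432  0.002   3.1779]
```

View pics/c5.png

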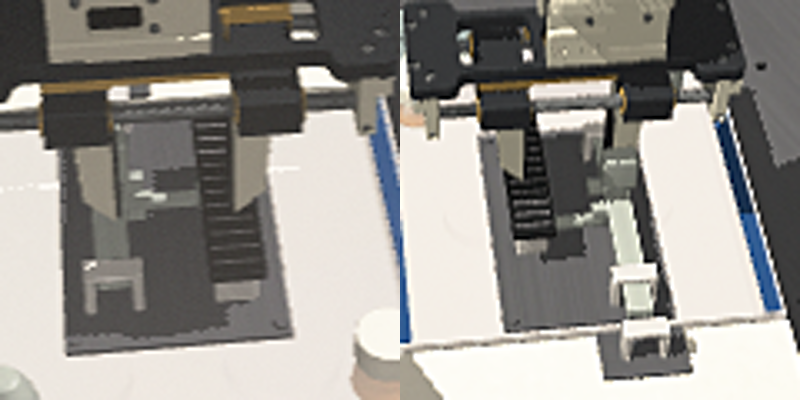

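Emit:
{"fn": "move_arm", "kwargs": {"series": [{"x": -0.1,"y": 0.02,"z": 0.4,"rx": 0.002,"ry": -0.003,"rz": 0.001},{"x": -0.1,"y": 0.02,"z": 0.4,"rx": 0.002,"ry": -0.003,"rz": 0.001},{"x": -0.1,"y": 0.02,"z": 0.4,"rx": 0.002,"ry": -0.002,"rz": 0.001},{"x": -0.05,"y": 0.02,"z": 0.4,"rx": 0.001,"ry": 0,"rz": 0},{"x": -0.03,"y": 0.02,"z": 0.4,"rx": 0,"ry": 0,"rz": 0}]}}

```text
clock: 7.12
position: [0.5292, 0.0065, 0.1139]
ee_rot: [-1.558, 0.301, -0.309]
force: [-2.4, -4.7, 5.9]
width: 0.544
```

```bash
python3 - <<'E'
from h import *
delta(0,.005,.095)
E
```

```text
clk 7.125 pos [0.5292 0.0065 0.1139] tip z 0.0949490244506106 F [-2.3591 -4.7131  5.9255] w 0.5439127421200322
F chamber x,y -0.4360832643007498 -5.252510559945483
TCP in chamber mm 2.4766025207331928 -14.66302901936996
shift tool cm [-0.262  -0.0215  1.9643] rot tool [ 0.0075 -0.0073  0.0065] in aligned axes cm [-0.2477 -0.0052  1.9663]
```

Emit:
{"fn": "move_arm", "kwargs": {"series": [{"x": -0.1,"y": 0.02,"z": 0.4,"rx": 0.003,"ry": -0.004,"rz": 0.002},{"x": -0.1,"y": 0.02,"z": 0.4,"rx": 0.003,"ry": -0.004,"rz": 0.002},{"x": -0.1,"y": 0.02,"z": 0.4,"rx": 0.003,"ry": -0.004,"rz": 0.002},{"x": -0.05,"y": 0.02,"z": 0.4,"rx": 0.001,"ry": 0,"rz": 0},{"x": -0.05,"y": 0.02,"z": 0.4,"rx": 0,"ry": 0,"rz": 0}]}}

```text
clock: 7.75
position: [0.5336, 0.0175, 0.1139]
ee_rot: [-1.556, 0.298, -0.306]
force: [-2.2, -4.8, 7.4]
width: 0.546
```

```bash
python3 - <<'E'
from h import *
import cv2
delta(0,.005,.095)
for n in("side","scene"):cv2.imwrite(f"pics/{n}6.png",arm.get_image(n))
a=cv2.imread("pics/side6.png")[230:350,240:360];b=cv2.imread("pics/scene6.png")[165:285,285:405]
cv2.imwrite("pics/c6.png",cv2.hconcat([cv2.resize(a,(400,400),interpolation=2),cv2.resize(b,(400,400),interpolation=2)]))
E
```

```text
clk 7.75 pos [0.5336 0.0175 0.1139] tip z 0.09490662343739102 F [-2.2366 -4.7899  7.4286] w 0.5456012587865368
F chamber x,y -0.29377752383262784 -5.278180594379722
TCP in chamber mm 2.3953853484098326 -2.8379358583282714
shift tool cm [-0.242  -0.0149  0.7829] rot tool [ 0.0052 -0.0032  0.006 ] in aligned axes cm [-0.2395 -0.0094  0.7838]
```

View pics/c6.png

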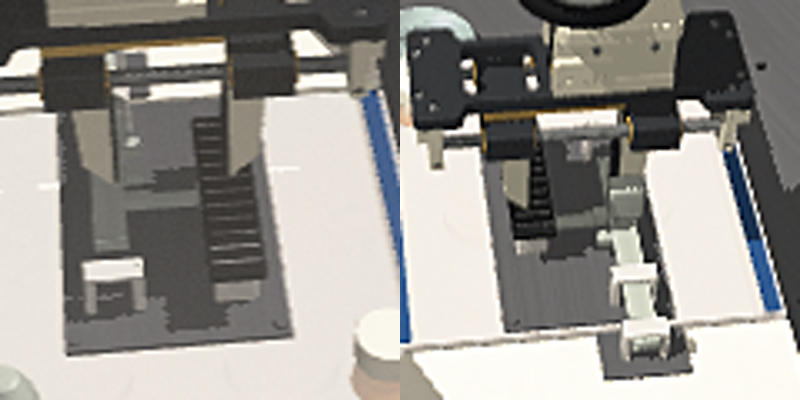

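The scene view shows the bolt tip entering the keeper at about crop (640,335), so I'll keep pushing to the stop.

Emit:
{"fn": "move_arm", "kwargs": {"series": [{"x": -0.08,"y": 0.02,"z": 0.4,"rx": 0.002,"ry": -0.002,"rz": 0.002},{"x": -0.08,"y": 0.02,"z": 0.4,"rx": 0.002,"ry": -0.002,"rz": 0.002},{"x": -0.08,"y": 0.02,"z": 0.4,"rx": 0.002,"ry": 0,"rz": 0.002},{"x": -0.05,"y": 0.02,"z": 0.4,"rx": 0,"ry": 0,"rz": 0}]}}

```text
clock: 8.35
position: [0.5348, 0.0207, 0.1138]
ee_rot: [-1.562, 0.305, -0.305]
force: [-7.6, -13.2, 12.3]
width: 0.543
```

```bash
python3 - <<'E'
from h import *
delta(0,.010,.095)
E
```

```text
clk 8.35 pos [0.5348 0.0207 0.1138] tip z 0.09477102160239144 F [ -7.5554 -13.216   12.3102] w 0.5432571581943367
F chamber x,y -2.095530024738523 -15.07831860006035
TCP in chamber mm 2.3794954772526085 0.6208092316197414
shift tool cm [-0.2442 -0.0356  0.9359] rot tool [ 0.0127 -0.0067  0.0024] in aligned axes cm [-0.2379 -0.0231  0.9379]
```

Emit:
{"fn": "move_arm", "kwargs": {"series": [{"x": 0,"y": 0.02,"z": 0.6,"rx": 0,"ry": 0,"rz": 0},{"x": 0,"y": 0.02,"z": 0.6,"rx": 0,"ry": 0,"rz": 0}]}}

```text
clock: 8.6
position: [0.5348, 0.0207, 0.1137]
ee_rot: [-1.574, 0.314, -0.305]
force: [-10.3, -18.9, 18.9]
width: 0.546
```

```bash
python3 - <<'E'
from h import *
import cv2
delta(0,.010,.095)
for n in("side","scene"):cv2.imwrite(f"pics/{n}7.png",arm.get_image(n))
a=cv2.imread("pics/side7.png")[230:350,240:360];b=cv2.imread("pics/scene7.png")[195:275,315:395]
cv2.imwrite("pics/c7.png",cv2.hconcat([cv2.resize(a,(400,400),interpolation=2),cv2.resize(b,(400,400),interpolation=2)]))
E
```

```text
clk 8.6 pos [0.5348 0.0207 0.1137] tip z 0.09474299896680079 F [-10.2701 -18.862   18.9467] w 0.545685909149749
F chamber x,y -2.5144918619695567 -21.329013752665208
TCP in chamber mm 2.341990238391686 0.5753537931263183
shift tool cm [-0.2457 -0.0508  0.9385] rot tool [ 0.0262 -0.0122 -0.0009] in aligned axes cm [-0.2342 -0.0264  0.9425]
```

View pics/c7.png

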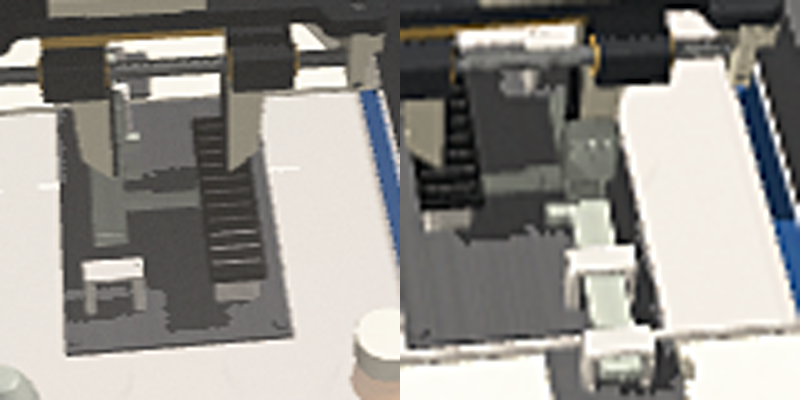

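The bolt tip is through the keeper and hard on its stop: 21 N of push gave no further motion. I'll relax the push, then lift straight up.

Emit:
{"fn": "move_arm", "kwargs": {"series": [{"x": 0,"y": 0,"z": -0.05,"rx": 0,"ry": 0,"rz": 0},{"x": 0,"y": -0.3,"z": -0.05,"rx": 0,"ry": 0,"rz": 0},{"x": 0,"y": -0.6,"z": 0,"rx": 0,"ry": 0,"rz": 0},{"x": 0,"y": -1.0,"z": 0,"rx": 0,"ry": 0,"rz": 0},{"x": 0,"y": -1.5,"z": 0,"rx": 0,"ry": 0,"rz": 0},{"x": 0,"y": -2,"z": -0.5,"rx": 0,"ry": 0,"rz": 0},{"x": 0,"y": -2,"z": -1,"rx": 0,"ry": 0,"rz": 0},{"x": 0,"y": -2,"z": -2,"rx": 0,"ry": 0,"rz": 0},{"x": 0,"y": -1,"z": -3,"rx": 0,"ry": 0,"rz": 0},{"x": 0,"y": -0.5,"z": -2,"rx": 0,"ry": 0,"rz": 0},{"x": 0,"y": 0,"z": -0.5,"rx": 0,"ry": 0,"rz": 0},{"x": 0,"y": 0,"z": 0,"rx": 0,"ry": 0,"rz": 0}]}}

```text
clock: 10.2
position: [0.4993, -0.0649, 0.2327]
ee_rot: [-1.574, 0.314, -0.307]
force: [-0.4, 0.3, -0.2]
width: 0.543
```

```bash
python3 - <<'E'
from h import *
import cv2
o,_,_=stat()
for n in("side","scene","wrist"):cv2.imwrite(f"pics/{n}8.png",arm.get_image(n))
a=cv2.imread("pics/side8.png")[230:350,240:360];b=cv2.imread("pics/scene8.png")[165:285,285:405]
cv2.imwrite("pics/c8.png",cv2.hconcat([cv2.resize(a,(400,400),interpolation=2),cv2.resize(b,(400,400),interpolation=2)]))
stat()
E
```

```text
clk 10.2 pos [ 0.4993 -0.0649  0.2327] tip z 0.21375352846885728 F [-0.447   0.3015 -0.2037] w 0.5433454761943269
F chamber x,y -0.5270796473314574 0.11353677212645315
TCP in chamber mm 1.218124352981269 -92.03610115081835
clk 10.35 pos [ 0.4996 -0.0641  0.2326] tip z 0.21363760772300777 F [-0.146  -0.0259 -0.5522] w 0.5447099033703675
F chamber x,y -0.12583986245382975 -0.07834682651462992
TCP in chamber mm 1.2381181339795206 -91.13805555954194
```

View pics/c8.png

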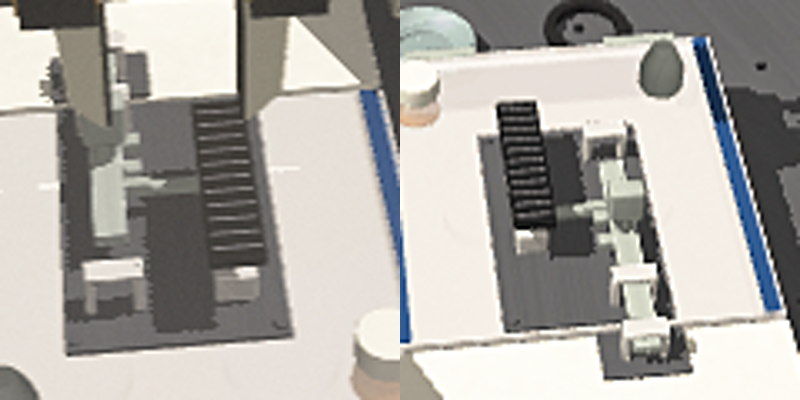

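View pics/wrist8.png

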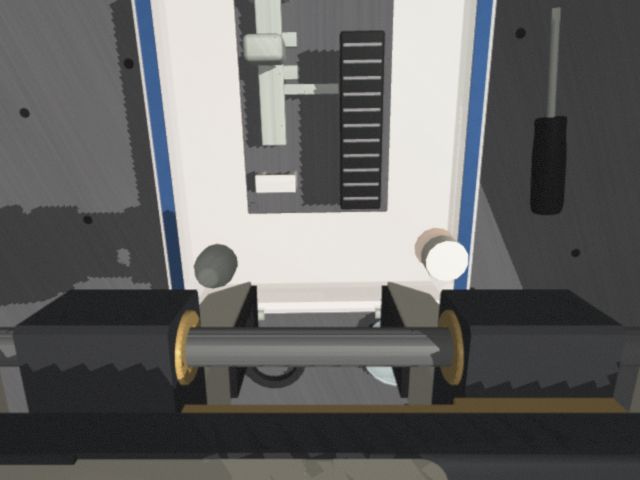

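View pics/side8.png

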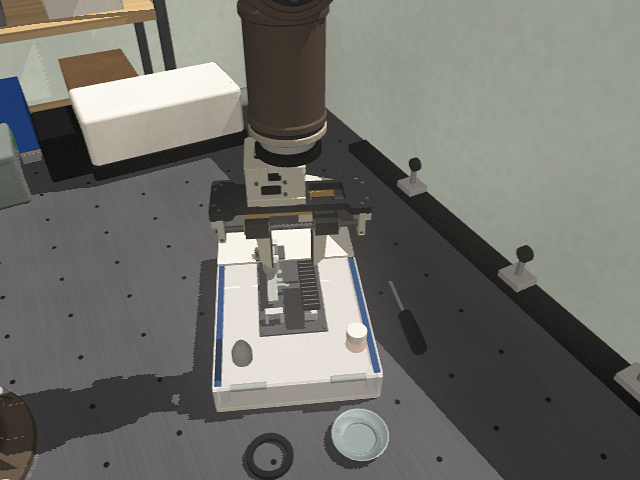

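```bash
python3 - <<'E'
from h import *
import cv2
o=arm.observe()
cr=lambda u,v:(285+(u-400)*.3,165+v*.3)
print("knob start scene",ch(onz("scene",(349.8,207.7),.12)),"now",ch(onz("scene",cr(627,191),.12)))
k=ch(won((265,45),.12,o));b=[ch(won(p,.104,o)) for p in((341,32),(383,31),(341,209),(385,209))]
print("wrist knob",k,"bar c",sum(b)/4,b,"rel",k-sum(b)/4)
for i in(3,4,8):
    g=cv2.cvtColor(cv2.imread(f"pics/side{i}.png"),6)
    print(i,"side bar column",g[285:330,311].tolist())
E
```

```text
knob start scene [-27.1859 -15.7242] now [-27.706   24.5633]
wrist knob [-26.8685  19.5022] bar c [ 28.7412 -23.8147] [array([15.3011, 28.1863]), array([39.4319, 28.4744]), array([ 15.8827, -75.8201]), array([ 44.349 , -76.0995])] rel [-55.6097  43.3169]
3 side bar column [138, 141, 140, 141, 140, 143, 143, 142, 147, 77, 79, 52, 56, 54, 84, 54, 56, 55, 73, 76, 59, 58, 62, 58, 50, 197, 245, 176, 178, 131, 134, 135, 134, 135, 144, 72, 105, 115, 115, 115, 115, 115, 119, 115, 115]
4 side bar column [146, 147, 147, 146, 148, 147, 146, 147, 149, 145, 149, 148, 148, 148, 148, 150, 152, 142, 109, 62, 59, 58, 62, 85, 60, 60, 63, 59, 56, 90, 143, 137, 134, 139, 146, 73, 104, 118, 116, 116, 116, 114, 117, 115, 115]
8 side bar column [62, 118, 69, 63, 63, 103, 89, 61, 62, 67, 116, 61, 63, 60, 135, 61, 62, 64, 106, 99, 64, 63, 65, 59, 50, 188, 240, 170, 174, 124, 130, 129, 129, 131, 136, 71, 102, 113, 109, 110, 110, 110, 110, 112, 111]
```

The catch is up again: the bar's lower edge is back at its original row in the side view. The knob sits 43.3 mm from the bar's centre, against 42.5 mm expected at home. I'll hand it in.

```bash
python3 - <<'E'
from h import *
print(arm.sign_off())
E
```

```text
the job is handed in; nothing more can be done
None
```

The lid is locked and the job is handed in. The bolt is fully home through the keeper, the catch has sprung up behind it, and the arm stands clear, touching nothing. It took about 10.4 s of the 40 s allowed.

I pressed the catch down about 9 mm with one fingertip. With that tip held at that height the whole way, the other fingertip pushed the knob until the bolt met its stop. I then eased off the push, lifted straight up and drew back.

**Bolt:** against the stop, 21 N of push gave no further motion. The scene camera shows the knob about 40 mm further along. The wrist camera puts it 43.3 mm past the bar's centre, where fully home would be 42.5 mm.

**Catch:** the bar's lower edge in the side view is back at the row it had before pressing.

**Bystanders:** the jar, objective, dish, collar and screwdriver look unmoved in the final pictures. I did not measure them, or check the bottle and carton after the push; nothing came near those two.

**Disagreements and slips:**
- The cameras disagreed by about 5 mm along the slide, so I judged "home" by the stop force and by the knob's position relative to the bar.
- One approach move overshot by 23 mm above the knob, without contact, and I corrected it before descending.
- The tool sat about 2.4 mm to the +x side during the push, and my corrections did not remove that. Both fingertips still stayed on the bar and knob.

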